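# Put the glue bottle away upright and shut the box

## Robot

A 6-joint arm with a two-finger parallel gripper is mounted at the origin on a cart in front of the work surface, level with it; the furniture and walls round the work are solid. World frame = base frame: x ahead of the robot, y to its left, z up, the work surface at z = 0. Lengths are in m, angles in rad, forces in N, time in s.
With the tool pointing down it reaches from about 0.3 to 0.875 m from the base axis. Payload 6.4 kg.
Tool frame: the origin (TCP) lies on the centre line of the jaws, within the pads' length; the fingertips stand 8 mm ahead of it and the grasp point (between the pads) lies 11 mm behind it; z points along the fingers, y is the line along which they close (so a half turn about z gives the same grasp; the last joint's range is limited). The gripper opens to 85 mm and grips with 20 to 120 N. Pads are 22 mm wide; open, the fingers measure 114 mm over their backs; the gripper's body (76 mm by 85 mm) begins 54 mm behind the grasp point. The pads swing forward as they close: fully open they stand 13 mm farther back than shut.
Start: joints at [1.034, 0.181, 1.607, -0, 1.354, -0.206], TCP at [0.187, 0.544, 0.239] pointing down, gripper open.
Joint ranges: [-2.99, 2.99], [-0.89, 2.07], [0.3, 2.58], [-1.14, 4.28], [0, 2.63], [-3.12, 3.12]. Speed limits (rad/s): [2.57, 2.57, 3.01, 3.14, 3.14, 3.14].

## Interface

Orientations are given as a unit quaternion [w, x, y, z].
In Python, from bench import ctrl gives the robot as it stands.
- The arm moves only by the shell command python3 -m handwheel 'ROWS' [OPENING]. ROWS is JSON, a list that holds one entry, the list of rows, each a list of 4 numbers: the shift along the tool's x, y, z each as a share of 20 cm, from -1 to 1, then the turn about the tool's z as a share of 1.5 rad, from -1 to 1. In form: [[[x, y, z, twist], ...]]. A call has 1 to 10 rows; each row is the pose to reach, as a shift and turn from the pose commanded when the call began, along the tool's axes at that moment; what a row does not reach only later rows make up. A row lasts 1/8 s, in which the tool goes at most 62.5 mm and 10.7 degrees, less where a joint would pass 70% of its speed; a pose out of reach is approached as far as the arm can. A call with a number of a shift or a turn outside -1 to 1 is refused whole. A call with a gripper value outside its range is refused whole. OPENING is the finger opening in mm, from 0 to 85.4, set as the call begins (- or left out, the last holds). The fingers move at their own pace and stop on an object; the grip force is fixed at half the most. Time passes only in rows, so rows that repeat a pose let the fingers close. It gives the time, the measured TCP pose, the force, the opening and the grip force at its end, in the units of the state.
- ctrl.get_obs(): the state, without advancing time (a new reading comes with each control period).
- ctrl.camera(name): name is "scene" or "top" or "wrist"; returns a dict with "color" (420x560x3 uint8, red, green, blue), "range_z" (420x560 float32, m along the optical axis (not along the pixel's ray), 0 where there is no reading), "K" (3x3 intrinsics, pixels), "pose" (4x4, takes a point from camera to world coordinates); the wrist camera has in their place "T_tool_cam" (4x4, takes a point from camera to tool coordinates, whose origin is the TCP and whose axes are the flange's). Camera axes: x right, y down, z forward; pixel columns grow to the right and rows downward; lengths in m; the calibration is good to about 2 mm. A picture is of the moment at which its call begins: read the wrist's pose just before it.
- ctrl.hand_in(): hands the job in; it is judged then, once.
The state is a dict: "time_s": time; "q": joint angles; "dq": joint speeds; "joint_efforts": joint torques, N m; "eef_pos": TCP position; "eef_rot": TCP orientation; "wrist_force": force on the tool from outside, world axes, zero at the start; "torque": the same for the moment, N m; "opening": opening from 0.0 (shut) to 1.0 (fully open); "grasp_force": force on a finger pad.
Only numpy, scipy, OpenCV 4.12 (cv2) and the standard library are available. Lean on these libraries where they do the work, as an engineer would, in place of code of your own. Each camera call takes 0.05 s, during which the arm holds its last target. There are 200 camera calls.

## Task

Take the tall bottle with the pointed nozzle out of the slanted rack and stand it upright on the floor of the open wooden box, in the gap between the spool and the flat round bead box; set it down, do not drop it. Then gently lower the hinged lid until the box is fully shut. Leave the short jar in its place in the rack, and do not knock over the bottle or shove about the things in the box.

Things in the scene. Friction and masses are not known exactly. Their poses are not given: they have to be found in the camera images.
- bottle: tall white plastic squeeze bottle, grey pointed nozzle, loose, about 110 g. Body 44 mm diameter up to 78 mm, then a shoulder, a 25 mm collar (87 to 97 mm) and the nozzle to 112 mm. Origin at the centre of its underside, z axis towards the nozzle. Starts leaning 35 deg from vertical in one of the rack's two places, nozzle end to the right (toward the box).
- jar: short white jar with a flat grey cap, 44 mm diameter, 62 mm high, loose; origin at the centre of its underside, z towards the cap. Leans in the rack's other place and stays there.
- rack: fixed plywood rack, base board 116 x 230 x 12 mm; origin under its centre, z up. Two places at y = +62 and -62 mm: a bottle leans 35 deg toward -x, base centre at x = 34, z = 38 mm on a slanted foot; a 30 mm wide strip supports it from below up to 65 mm along its length; two 5 mm cheeks beside it, 48 mm apart inside, reach 33 mm from its base.
- box: fixed open wooden box, 150 (x) x 240 (y) x 123 mm high, walls and floor 6 mm thick; origin at the centre of its underside, z up. The inner floor is 6 mm above the origin. Its lid is hinged along the top of the +x wall, on the side away from the robot.
- lid (a joint): lid of the box, in rad: 0 shut, starts open at 1.65 to 1.85 (past upright). Stiff hinge: it stays at any angle and needs about 2 N at its free edge. A flat 8 mm board, 240 mm wide, 162 mm from hinge to free edge, overhanging the front wall by 12 mm when shut.
- lid_hinge (a point): point on the lid's hinge line at the middle of its width, 123.5 mm above the table, at box x = +75 mm; axes turn with the lid (the free edge lies toward its -x, the outer face toward +z).
- lid_edge (a point): middle of the lid's free edge, on its outer (upper when shut) face, 162 mm from the hinge line; axes turn with the lid.
- spool: white thread spool, 35 mm diameter, 58 mm high, loose, standing in the box near one end (about 88 mm along y from the box's centre); origin at the centre of its underside.
- disc: flat round bead box, 39 mm diameter, 16 mm high, loose, lying in the box near the other end; origin at the centre of its underside.
- rack_mid (a point): point on the rack midway between the base centres of its two places (rack frame x = +34 mm, y = 0, z = 38 mm); axes as the rack's.
Mind the look-alikes: they are no part of the job. There is more than one size of the disc; the one meant has the size given above.

How it is judged:
By the outcome, as a careful person would: the job done as asked, in the order asked, and still so for the second after the job is handed in, with the robot touching nothing.
It also fails if it takes over 64 s, if anything falls off the work surface, if the arm or the gripper's body presses on something with over 40 N, if the wrist force passes 120 N, or if a joint passes its speed limit or range.

## Working session

There is one attempt and no reset: what is moved stays moved. The work goes in short steps, Python scripts to look and compute and a shell command to move; the robot and the scene stay as the last step left them, time stands still between calls to the robot, and variables do not carry over. Pictures are saved under pics/ and viewed, at most 11 in all, crops included, and the job is handed in when it is done.

```bash
mkdir -p pics; ls
python3 - <<'E'
from bench import ctrl
import cv2,numpy as np
o=ctrl.get_obs(); print({k:np.round(v,3).tolist() for k,v in o.items()})
ims=[]
for n in ["scene","top"]:
    c=ctrl.camera(n); np.savez(f"{n}0.npz",**c); cv2.imwrite(f"pics/{n}0.png",c["color"][...,::-1]); print(n,c["K"].round(1).tolist(),c["pose"].round(3).tolist())
E
```

```text
pics
{'time_s': 0.0, 'q': [1.034, 0.182, 1.608, -0.0, 1.354, -0.206], 'dq': [-0.0, -0.001, 0.0, 0.001, 0.001, 0.0], 'joint_efforts': [0.001, -44.489, -35.133, -0.0, 0.009, -0.0], 'eef_pos': [0.186, 0.543, 0.238], 'eef_rot': [-0.0, 0.165, 0.986, -0.001], 'wrist_force': [0.275, 0.224, 0.068], 'torque': [-0.009, -0.032, -0.014], 'grasp_force': 0.0, 'opening': 1.005}
scene [[478.9, 0.0, 288.6], [0.0, 478.9, 210.3], [0.0, 0.0, 1.0]] [[0.825, -0.233, 0.515, -0.202], [-0.565, -0.384, 0.731, -0.954], [0.028, -0.893, -0.448, 0.703], [0.0, 0.0, 0.0, 1.0]]
top [[407.3, 0.0, 271.1], [0.0, 407.3, 209.9], [0.0, 0.0, 1.0]] [[0.025, -0.996, 0.088, 0.399], [-0.999, -0.027, -0.032, 0.023], [0.034, -0.088, -0.996, 0.967], [0.0, 0.0, 0.0, 1.0]]
```

View pics/scene0.png

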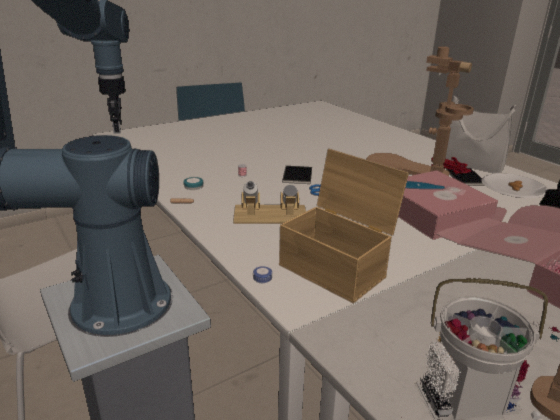

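View pics/top0.png

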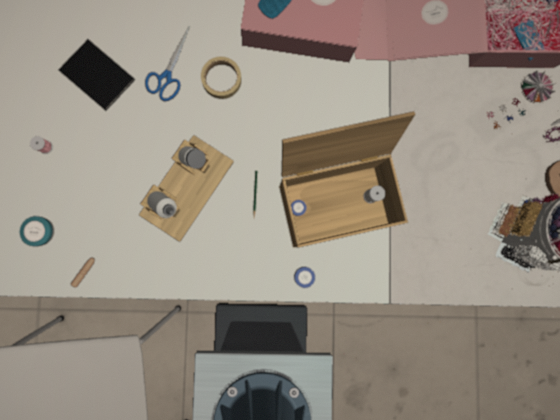

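The scene shows the bottle in the rack place nearer the robot: pixel (162,205) in the top view, with its nozzle pointing right and down. The jar is at (192,155). The open box is centred near (345,205), with a small disc at (298,208) and the spool at (375,195). The lid stands behind it, and the larger look-alike at (304,277) is outside the box. I'll measure these from depth.

```bash
cat > h.py <<'E'
import numpy as np,cv2
def cloud(c,T=None):
    z=c["range_z"].astype(float); K=c["K"]; v,u=np.indices(z.shape)
    P=np.stack([(u-K[0,2])/K[0,0]*z,(v-K[1,2])/K[1,1]*z,z,np.ones_like(z)],-1)@(c["pose"] if T is None else T).T
    P=P[...,:3]; P[z==0]=np.nan; return P
def rect(p):
    (c,s,a)=cv2.minAreaRect((p[:,:2]*1000).astype(np.float32)); return np.round(c,1),np.round(s,1),round(a,1)
E
python3 - <<'E'
from h import *
c=dict(np.load("top0.npz")); P=cloud(c); X,Y,Z=P[...,0],P[...,1],P[...,2]
v,u=np.indices(Z.shape)
reg=lambda a,b,cc,d:(u>=a)&(u<b)&(v>=cc)&(v<d)
print("table z",np.nanmedian(Z[reg(100,130,240,280)]))
m=reg(270,415,150,255)&(Z>.113)&(Z<.130); print("rim",m.sum(),np.nanmedian(Z[m]),rect(P[m]))
m=reg(275,420,105,190)&(Z>.15); q=P[m]; ctr=q.mean(0); n=np.linalg.svd(q-ctr)[2][2]; print("lid",m.sum(),ctr,n,"zmax",q[:,2].max(), np.abs((q-ctr)@n).mean())
m=reg(135,240,130,245)&(Z>.006)&(Z<.018); print("rack",rect(P[m]),np.median(Z[m]))
hsv=cv2.cvtColor(c["color"],cv2.COLOR_RGB2HSV)
m=reg(285,400,180,240)&(Z>.055)&(Z<.075);print("spool",m.sum(),np.median(P[m],0),rect(P[m]))
m=reg(288,315,195,222)&(Z>.014)&(Z<.035);print("disc",m.sum(),np.median(P[m],0),rect(P[m]))
m=reg(135,240,130,245)&(Z>.05); 
for nm,r in (("bot",reg(140,185,180,225)),("jar",reg(170,215,138,172))):
  k=m&r; q=P[k]; print(nm,k.sum(),q.mean(0),q[:,2].max(),q[q[:,2].argmax()])
# scene zooms
s=dict(np.load("scene0.npz"));np.save("Ps.npy",cloud(s))
a=cv2.resize(c["color"][125:255,130:260],None,fx=3,fy=3,interpolation=2); b=cv2.resize(c["color"][125:255,275:415],None,fx=3,fy=3,interpolation=2)
cv2.imwrite("pics/z1.png",np.hstack([a,b])[...,::-1])
E
```

```text
table z -0.00048322812093404277
rim 1291 0.12217759124506888 (array([ 501.7, -159.3]), array([152.7, 241. ]), 14.1)
lid 4130 [ 0.59530219 -0.13321033  0.22846507] [-0.94440042 -0.23753665  0.22734155] zmax 0.28397420424929054 0.0009149011305869652
rack (array([526.6, 182.9]), array([139.1, 230.3]), 58.1) 0.01155545162494509
spool 378 [ 0.51957912 -0.25063022  0.06377892] (array([ 499.9, -157.3]), array([138.3, 235.8]), 14.1)
disc 202 [ 0.49147713 -0.07148295  0.02184332] (array([486.8, -62.6]), array([36.6, 55.6]), 28.4)
bot 710 [0.4848116  0.23165984 0.09112277] 0.1333426432285194 [0.46301238 0.20213898 0.13334264]
jar 665 [0.59152766 0.17169109 0.07676279] 0.10144036469767126 [0.59139143 0.17431524 0.10144036]
```

View pics/z1.png

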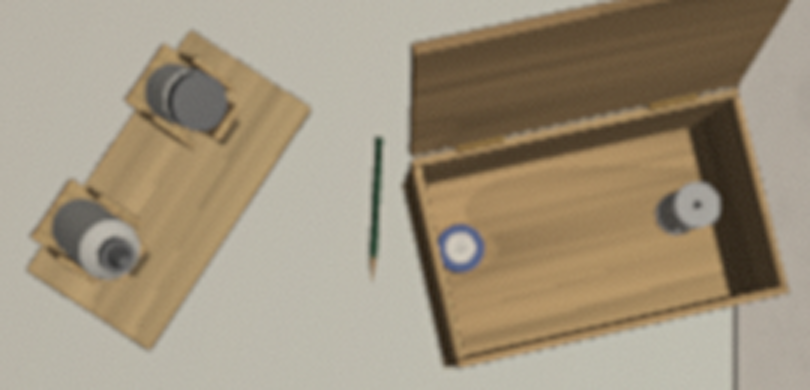

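The zoom confirms which item is which. The rack's foot side is upper left and the nozzle points lower right, at zoom pixel (118,255). The board-rectangle fit doesn't agree with the jar's highest point, so I'll fit the rack in its own frame.

Run:
```python
from h import *
c=dict(np.load("top0.npz")); P=cloud(c); Ps=np.load("Ps.npy")
a=np.radians(58.1); ex=np.array([np.cos(a),np.sin(a)]); ey=np.array([-ex[1],ex[0]]); o=np.array([.5266,.1829])
for nm,Q,col in (("top",P,c["color"]),("scene",Ps,np.load("scene0.npz")["color"])):
  ok=np.isfinite(Q[...,2]); q=Q[ok]; rgb=col[ok].astype(int)
  x=(q[:,:2]-o)@ex*1e3; y=(q[:,:2]-o)@ey*1e3; z=q[:,2]*1e3
  near=(abs(x)<100)&(abs(y)<130)
  m=near&(z>9)&(z<15)&(abs(y)<25); print(nm,"board mid x",np.percentile(x[m],[1,5,50,95,99]).round(1),m.sum())
  m=near&(z>9)&(z<15); print(" y",np.percentile(y[m],[.5,2,98,99.5]).round(1))
  sat=rgb.max(1)-rgb.min(1); g=near&(z>45)&(sat<28)
  for s in (1,-1):
    k=g&(y*s>20)&(y*s<110); print(" place",s,k.sum(),"y",np.percentile(y[k],[1,50,99]).round(1),"mid y",np.mean(np.percentile(y[k],[2,98])).round(1))
    d=(-np.sin(np.radians(35))*x+np.cos(np.radians(35))*z)[k]; p=(np.cos(np.radians(35))*x+np.sin(np.radians(35))*z)[k]
    print("   axial",np.percentile(d,[1,50,99]).round(1),"perp",np.percentile(p,[1,50,90,99]).round(1))
    for lo in range(40,140,10):
      kk=(d>lo)&(d<=lo+10)
      if kk.sum()>8: yy=y[k][kk]; print("     ",lo,kk.sum(),"perpmax",np.percentile(p[kk],97).round(1),"y",np.percentile(yy,[3,97]).round(1))
```

```text
top board mid x [-44.8 -40.1  11.2  63.1  67.7] 935
 y [-113.9 -111.1  111.   113.4]
 place 1 528 y [41.8 61.6 83.2] mid y 62.3
   axial [ 10.6  84.5 117.3] perp [41.7 71.7 80.5 81.8]
      40 30 perpmax 81.3 y [42.5 79.5]
      50 27 perpmax 81.4 y [42.9 82. ]
      60 34 perpmax 81.4 y [43.5 82.6]
      70 36 perpmax 81.3 y [44.  78.7]
      80 151 perpmax 79.9 y [42.8 81.4]
      90 57 perpmax 73.7 y [47.7 76.2]
      100 78 perpmax 70.4 y [50.7 72.1]
      110 25 perpmax 65.0 y [56.6 66.1]
 place -1 447 y [-80.2 -59.1 -40.5] mid y -60.4
   axial [10.7 64.9 69.4] perp [37.8 68.8 80.7 82.1]
      40 47 perpmax 82.1 y [-77.5 -41.2]
      50 31 perpmax 80.9 y [-79.5 -41.8]
      60 285 perpmax 80.0 y [-78.8 -43.7]
scene board mid x [-50.3 -45.6   4.9  60.4  66.9] 262
 y [-112.2 -106.2  110.8  113.3]
 place 1 204 y [40.2 61.1 83. ] mid y 61.5
   axial [ 28.   87.3 115.8] perp [36.3 49.1 60.9 71. ]
      60 14 perpmax 55.9 y [40.3 80.4]
      70 21 perpmax 56.0 y [40.2 81.4]
      80 64 perpmax 71.2 y [42.7 82.9]
      90 38 perpmax 64.0 y [46.1 73.4]
      100 29 perpmax 66.6 y [52.  70.8]
      110 13 perpmax 63.2 y [57.9 65.9]
 place -1 159 y [-81.9 -59.5 -37.7] mid y -61.3
   axial [18.5 65.5 72.3] perp [34.4 56.7 74.5 79.6]
      40 10 perpmax 60.4 y [-72.7 -41.2]
      50 10 perpmax 60.2 y [-80.8 -41. ]
      60 108 perpmax 77.1 y [-81.3 -43.7]
      70 14 perpmax 77.5 y [-75.2 -55.7]
```

```bash
cat >> h.py <<'E'
from scipy.spatial.transform import Rotation as R
def go(x,y,z,yaw=None,o=None):
    if o is None:
        from bench import ctrl; o=ctrl.get_obs()
    q=np.array(o["eef_rot"]); r=R.from_quat(q[[1,2,3,0]]); d=r.inv().apply(np.array([x,y,z])-o["eef_pos"])
    M=r.as_matrix(); yw=np.degrees(np.arctan2(M[1,1],M[0,1])); 
    t=0 if yaw is None else -((yaw-yw+180)%360-180)
    print("pos",np.round(o["eef_pos"],4),"yawY",yw.round(1),"down",(-M[2,2]).round(4),"shares",np.round(d/.2,3),"twist",round(np.radians(t)/1.5,3),"t",round(o["time_s"],2),"F",np.round(o["wrist_force"],1),"q6",round(o["q"][5],2))
bo=np.array([.502,-.159]); bx=np.array([np.cos(np.radians(14.1)),np.sin(np.radians(14.1))]); by=np.array([-bx[1],bx[0]])
def bw(x,y): return bo+x/1e3*bx+y/1e3*by
E
python3 - <<'E'
from h import *
go(.478,.2215,.20,148.1)
E
```

```text
pos [0.1865 0.5434 0.2385] yawY 71.0 down 1.0 shares [-1.901 -1.048  0.193] twist -0.897 t 0.1 F [-0.1  1.3 -0.4] q6 -0.21
```

```bash
python3 -m handwheel '[[[-0.12,-0.07,0,-0.1],[-0.28,-0.16,0,-0.2],[-0.44,-0.25,0,-0.3],[-0.6,-0.34,0,-0.42],[-0.76,-0.42,0,-0.54],[-0.88,-0.49,0,-0.66],[-0.95,-0.52,0,-0.78],[-0.95,-0.52,0,-0.897],[-0.95,-0.52,0,-0.897]]]' 85
python3 - <<'E'
from h import *
go(.478,.2215,.19,148.1)
E
```

```text
time_s: 1.23
eef_pos: [0.3326, 0.3834, 0.2389]
eef_rot: [-0.0, -0.485, 0.875, -0.0]
wrist_force: [0.9, 0.2, -0.5]
opening: 0.992
grasp_force: 0.0
pos [0.3326 0.3834 0.2389] yawY 148.0 down 1.0 shares [ 0.302 -1.045  0.244] twist -0.001 t 1.23 F [ 0.9  0.2 -0.5] q6 -1.96
```

```bash
python3 -m handwheel '[[[0.04,-0.14,0.03,0],[0.1,-0.34,0.08,0],[0.16,-0.54,0.13,0],[0.22,-0.74,0.18,0],[0.27,-0.9,0.22,0],[0.3,-0.98,0.24,0],[0.3,-1,0.24,0],[0.3,-1,0.24,0]]]'
python3 - <<'E'
from h import *
from bench import ctrl
o=ctrl.get_obs(); go(.478,.2215,.081,148.1,o)
# wrist check of bottle place
c=ctrl.camera("wrist"); r=R.from_quat(np.array(o["eef_rot"])[[1,2,3,0]]); T=np.eye(4);T[:3,:3]=r.as_matrix();T[:3,3]=o["eef_pos"]
Q=cloud(c,T@c["T_tool_cam"]); ok=np.isfinite(Q[...,2]); q=Q[ok]; rgb=c["color"][ok].astype(int)
a=np.radians(58.1); ex=np.array([np.cos(a),np.sin(a)]); ey=np.array([-ex[1],ex[0]]); ro=np.array([.5324,.1922])
x=(q[:,:2]-ro)@ex*1e3; y=(q[:,:2]-ro)@ey*1e3; z=q[:,2]*1e3
s=np.radians(35); d=-np.sin(s)*x+np.cos(s)*z; p=np.cos(s)*x+np.sin(s)*z
m=(abs(x)<80)&(y>30)&(y<95)&(z>60)&(z<145)&(np.ptp(rgb,1)<28)
for lo in range(0,140,10):
  k=m&(d>lo)&(d<=lo+10)
  if k.sum()>20: print(lo,k.sum(),"perp",np.percentile(p[k],97).round(1),"y",np.percentile(y[k],[3,97]).round(1))
cv2.imwrite("pics/w1.png",c["color"][...,::-1])
E
```

```text
time_s: 2.22
eef_pos: [0.4706, 0.228, 0.1916]
eef_rot: [0.0, -0.486, 0.874, 0.0]
wrist_force: [0.8, -0.3, 0.8]
opening: 0.993
grasp_force: 0.0
pos [0.4706 0.228  0.1916] yawY 148.1 down 1.0 shares [ 0.008 -0.049  0.553] twist 0.0 t 2.23 F [ 0.8 -0.3  0.8] q6 -2.36
20 30 perp 70.7 y [50.  76.5]
30 113 perp 70.6 y [37.3 87.7]
40 103 perp 70.7 y [46.2 82.2]
50 112 perp 70.7 y [46.  81.5]
60 123 perp 70.8 y [44.6 81.4]
70 146 perp 70.8 y [46.2 82. ]
80 228 perp 70.8 y [44.1 83.2]
90 1415 perp 68.7 y [43.3 81.1]
100 607 perp 61.0 y [51.1 73.5]
110 285 perp 56.8 y [54.8 69.5]
120 187 perp 53.8 y [57.8 66.3]
```

View pics/w1.png

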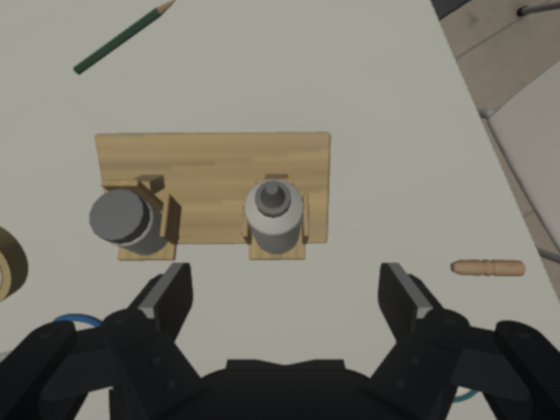

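The wrist view shows the bottle at pixel (274,210), centred between its cheeks at (247,215) and (305,215). The measured axis agrees to about 1 mm, so I'll descend and grip.

```bash
python3 -m handwheel '[[[0.01,-0.045,0.05,0],[0.01,-0.045,0.15,0],[0.01,-0.045,0.27,0],[0.01,-0.045,0.38,0],[0.01,-0.045,0.47,0],[0.01,-0.045,0.53,0],[0.01,-0.045,0.553,0],[0.01,-0.045,0.553,0]]]'; python3 -m handwheel '[[[0,0,0,0],[0,0,0,0],[0,0,0,0],[0,0,0,0],[0,0,0,0],[0,0,0,0],[0,0,0,0],[0,0,0,0]]]' 30
python3 - <<'E'
from h import *
go(.478,.2215,.2,148.1)
E
```

```text
time_s: 3.28
eef_pos: [0.4776, 0.2208, 0.0808]
eef_rot: [0.0, -0.486, 0.874, -0.0]
wrist_force: [-0.6, 0.6, -0.2]
opening: 0.998
grasp_force: 0.0
time_s: 4.28
eef_pos: [0.4778, 0.221, 0.0815]
eef_rot: [0.0, -0.486, 0.874, -0.0]
wrist_force: [-2.0, 0.1, 6.0]
opening: 0.501
grasp_force: 60.4
pos [0.4778 0.221  0.0815] yawY 148.1 down 1.0 shares [-0.003  0.    -0.592] twist 0.001 t 4.28 F [-2.   0.1  6. ] q6 -2.38
```

```bash
python3 -m handwheel '[[[0,0,-0.03,0],[0,0,-0.1,0],[0,0,-0.2,0],[0,0,-0.32,0],[0,0,-0.44,0],[0,0,-0.54,0],[0,0,-0.6,0],[0,0,-0.6,0]]]'
python3 - <<'E'
from h import *
from bench import ctrl
x,y=bw(5,215); go(x,y,.18,14.1)
for n in ("scene","top"):
    c=ctrl.camera(n); np.savez(n+"1.npz",**c); 
    if n=="scene": cv2.imwrite("pics/s1.png",cv2.resize(c["color"][110:300,180:420],None,fx=3,fy=3)[...,::-1])
E
```

```text
time_s: 5.28
eef_pos: [0.4781, 0.2209, 0.2018]
eef_rot: [0.001, -0.486, 0.874, -0.0]
wrist_force: [-0.3, 1.3, -1.2]
opening: 0.498
grasp_force: 61.0
pos [0.4781 0.2209 0.2018] yawY 148.1 down 1.0 shares [ 0.785 -0.349  0.109] twist 1.56 t 5.28 F [-0.3  1.3 -1.2] q6 -2.38
```

View pics/s1.png

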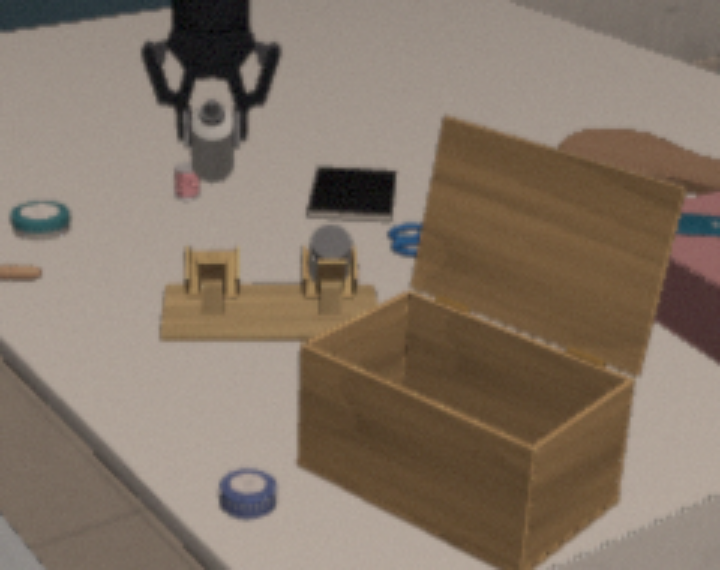

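The scene view shows the bottle in the jaws at (212,140), still leaning with its base to the far side. The jar is still in place. I'll carry the bottle to the box's left outer wall and turn it so the base faces the wall.

```bash
python3 -m handwheel '[[[0.05,-0.02,0,0.1],[0.15,-0.06,0,0.22],[0.25,-0.11,0,0.34],[0.36,-0.16,0,0.46],[0.47,-0.21,0,0.58],[0.58,-0.26,0,0.7],[0.67,-0.3,0,0.82],[0.74,-0.33,0,0.92],[0.78,-0.35,0,1],[0.78,-0.35,0,1]]]'
python3 - <<'E'
from h import *
x,y=bw(5,215); go(x,y,.13,14.1)
E
```

```text
time_s: 6.62
eef_pos: [0.4539, 0.051, 0.1997]
eef_rot: [-0.001, 0.24, 0.971, -0.0]
wrist_force: [-0.2, -0.1, -1.2]
opening: 0.499
grasp_force: 61.0
pos [0.4539 0.051  0.1997] yawY 62.2 down 1.0 shares [-0.004  0.     0.349] twist 0.56 t 6.62 F [-0.2 -0.1 -1.2] q6 -1.23
```

```bash
python3 -m handwheel '[[[0,0,0.05,0.1],[0,0,0.12,0.22],[0,0,0.2,0.34],[0,0,0.3,0.46],[0,0,0.38,0.56],[0,0,0.43,0.56],[0,0,0.45,0.56],[0,0,0.45,0.56]]]'
python3 - <<'E'
from h import *
for y in (176,160,142):
  p=bw(5,y); go(p[0],p[1],.11,14.1)
E
```

```text
time_s: 7.62
eef_pos: [0.4546, 0.0515, 0.1107]
eef_rot: [-0.0, 0.614, 0.789, -0.0]
wrist_force: [0.5, -0.3, -1.4]
opening: 0.499
grasp_force: 61.0
pos [0.4546 0.0515 0.1107] yawY 14.2 down 1.0 shares [-0.198 -0.002  0.004] twist 0.001 t 7.62 F [ 0.5 -0.3 -1.4] q6 -0.4
pos [0.4546 0.0515 0.1107] yawY 14.2 down 1.0 shares [-0.278 -0.002  0.004] twist 0.001 t 7.62 F [ 0.5 -0.3 -1.4] q6 -0.4
pos [0.4546 0.0515 0.1107] yawY 14.2 down 1.0 shares [-0.368 -0.002  0.004] twist 0.001 t 7.62 F [ 0.5 -0.3 -1.4] q6 -0.4
```

```bash
python3 -m handwheel '[[[-0.05,0,0,0],[-0.12,0,0,0],[-0.17,0,0,0],[-0.2,0,0,0],[-0.22,0,0,0],[-0.24,0,0,0],[-0.26,0,0,0],[-0.28,0,0,0]]]'
python3 - <<'E'
from h import *
p=bw(5,142); go(p[0],p[1],.11,14.1)
E
```

```text
time_s: 8.62
eef_pos: [0.4671, 0.0021, 0.111]
eef_rot: [-0.004, 0.615, 0.788, 0.003]
wrist_force: [-3.5, 24.2, 11.8]
opening: 0.496
grasp_force: 62.6
pos [0.4671 0.0021 0.111 ] yawY 14.1 down 0.9999 shares [-0.114 -0.002  0.004] twist -0.001 t 8.62 F [-3.5 24.2 11.8] q6 -0.51
```

Run:
```python
from h import *
from bench import ctrl
o=ctrl.get_obs()
c=ctrl.camera("scene"); a=cv2.resize(c["color"][130:280,210:360],None,fx=2.66,fy=2.66)
t=ctrl.camera("top"); b=cv2.resize(t["color"][130:280,180:330],None,fx=2.66,fy=2.66)
cv2.imwrite("pics/p1.png",np.hstack([a,b])[...,::-1]); print(o["torque"],o["wrist_force"])
```

```text
[4.49637708 0.551049   0.1569515 ] [-3.46436195 24.17060278 11.80936172]
```

View pics/p1.png

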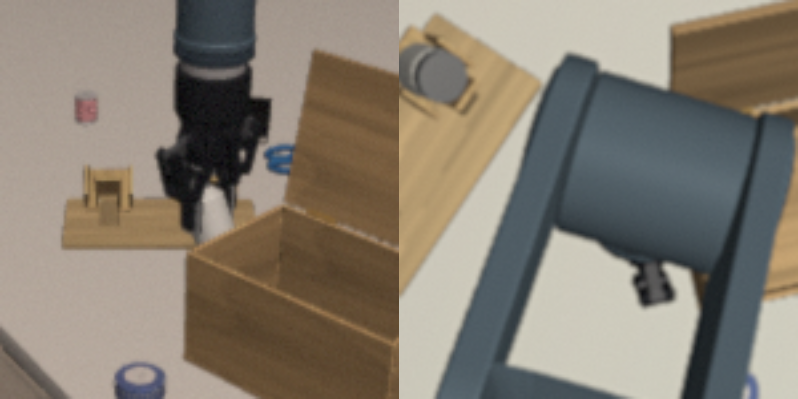

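The scene half shows the bottle base at (215,230) against the box wall and the body still tilted. The tool-to-wall distance implies about 22°, so it is turning in the grip. I'll keep going and watch the force.

```bash
python3 -m handwheel '[[[-0.01,0,0,0],[-0.02,0,0,0],[-0.03,0,0,0],[-0.04,0,0,0],[-0.05,0,0,0],[-0.05,0,0,0]]]'
python3 - <<'E'
from h import *
p=bw(5,142); go(p[0],p[1],.11,14.1)
E
```

```text
time_s: 9.48
eef_pos: [0.4694, -0.0093, 0.1105]
eef_rot: [-0.003, 0.615, 0.788, 0.002]
wrist_force: [-3.7, 15.0, 6.7]
opening: 0.498
grasp_force: 62.9
pos [ 0.4694 -0.0093  0.1105] yawY 14.0 down 1.0 shares [-0.056  0.001  0.002] twist -0.001 t 9.47 F [-3.7 15.   6.7] q6 -0.53
```

```bash
python3 -m handwheel '[[[-0.01,0,0,0],[-0.02,0,0,0],[-0.03,0,0,0],[-0.038,0,0,0],[-0.045,0,0,0],[-0.045,0,0,0]]]'
python3 - <<'E'
from h import *
p=bw(5,142); go(p[0],p[1],.11,14.1)
E
```

```text
time_s: 10.22
eef_pos: [0.4719, -0.0185, 0.1106]
eef_rot: [-0.003, 0.615, 0.788, 0.002]
wrist_force: [-2.5, 13.5, 4.9]
opening: 0.498
grasp_force: 63.8
pos [ 0.4719 -0.0185  0.1106] yawY 14.0 down 1.0 shares [-0.008  0.     0.003] twist -0.001 t 10.22 F [-2.5 13.5  4.9] q6 -0.54
```

```bash
python3 -m handwheel '[[[-0.006,0,0,0],[-0.012,0,0,0],[-0.015,0,0,0],[-0.015,0,0,0],[0.05,0,0,0],[0.12,0,-0.05,0],[0.18,0,-0.15,0],[0.2,0,-0.25,0],[0.2,0,-0.3,0],[0.2,0,-0.3,0]]]'
python3 - <<'E'
from h import *
from bench import ctrl
p=bw(0,-2); go(p[0],p[1],.21,14.1)
c=ctrl.camera("scene"); a=cv2.resize(c["color"][110:260,190:340],None,fx=4,fy=4); cv2.imwrite("pics/p2.png",a[...,::-1]); Q=cloud(c)
o=ctrl.get_obs(); d=(Q[...,:2]-np.array(o["eef_pos"])[:2]); lx=d@bx*1e3; ly=d@by*1e3; z=Q[...,2]*1e3
rgb=c["color"].astype(int); m=(abs(lx)<40)&(abs(ly)<60)&(z>60)&(z<210)&(rgb.mean(-1)>110)&(np.ptp(rgb,2)<30)
for lo in range(60,220,10):
  k=m&(z>lo)&(z<=lo+10)
  if k.sum()>5: print(lo,k.sum(),"ly",np.percentile(ly[k],[3,50,97]).round(1),"lx",np.percentile(lx[k],[3,50,97]).round(1))
E
```

```text
time_s: 11.48
eef_pos: [0.4637, 0.0173, 0.1716]
eef_rot: [0.001, 0.615, 0.788, 0.0]
wrist_force: [-0.1, -0.1, -1.7]
opening: 0.498
grasp_force: 63.5
pos [0.4637 0.0173 0.1716] yawY 14.1 down 1.0 shares [-0.912 -0.028 -0.191] twist -0.0 t 11.47 F [-0.1 -0.1 -1.7] q6 -0.46
120 35 ly [-23.7 -17.9  -4.8] lx [-19.5 -12.3   7. ]
130 43 ly [-23.9 -16.9  -1.9] lx [-20.7 -11.1   8. ]
140 47 ly [-22.5 -15.9  -1.3] lx [-19.3 -11.   11.3]
150 48 ly [-20.5 -15.2   7.7] lx [-19.3  -9.7  14.1]
160 36 ly [-18.3 -14.8  -5. ] lx [-18.5  -7.3  10.4]
170 35 ly [-18.3 -14.1  -5.8] lx [-17.   -8.3   8.9]
180 31 ly [-17.9 -14.7  -6.6] lx [-13.4  -4.5  13.5]
190 31 ly [-16.7 -12.   -6. ] lx [-14.9  -3.8  12.2]
200 31 ly [-13.1  -6.2   0.6] lx [-10.6  -1.5  10.6]
```

View pics/p2.png

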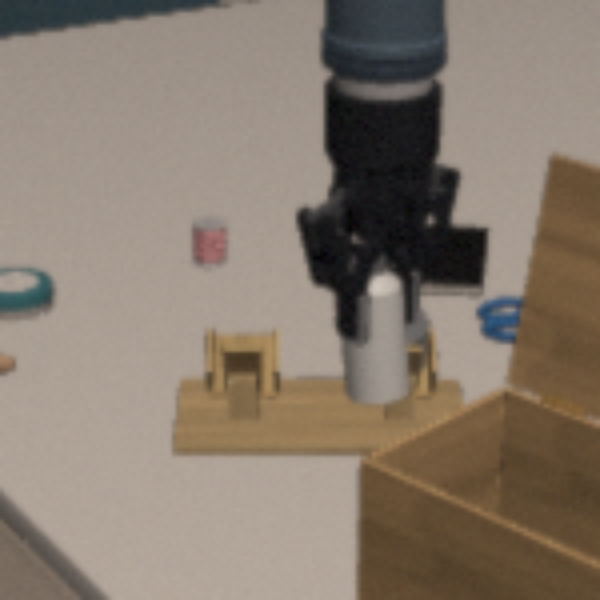

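The bottle looks near upright in the jaws: crop pixels about (343 to 408, 290 to 400). The depth profile hints at a few degrees of residual tilt. I'll check that with silhouette rays from the same view, plus the wrist camera.

```bash
cat > tilt.py <<'E'
from h import *
from bench import ctrl
o=ctrl.get_obs(); c=ctrl.camera("scene"); K,T=c["K"],c["pose"]; p=np.array(o["eef_pos"]); Q=cloud(c)
d=Q[...,:2]-p[:2]; near=(np.hypot(d[...,0],d[...,1])<.045)&(Q[...,2]>p[2]-.07)&(Q[...,2]<p[2]+.0)
rgb=c["color"].astype(int); m=near&(rgb.mean(-1)>95)&(np.ptp(rgb,2)<35)
vd=T[:2,2]/np.linalg.norm(T[:2,2]); lat=np.array([-vd[1],vd[0]])
def pt(u,v):
    r=T[:3,:3]@[(u-K[0,2])/K[0,0],(v-K[1,2])/K[1,1],1]; s=((p[:2]-T[:2,3])@vd)/(r[:2]@vd); X=T[:3,3]+s*r; return (X[:2]-p[:2])@lat*1e3,X[2]*1e3
L=[]
for v in range(420):
    us=np.where(m[v])[0]
    if len(us)>=13: a,z=pt(us[0]-.5,v);b,_=pt(us[-1]+.5,v);L.append((z,a,b))
L=np.array(L); print(L.round(1)); k=L[:,2]-L[:,1]; print("k lateral by->",(by@lat).round(2))
for i in (1,2): print("edge slope deg",np.degrees(np.arctan(np.polyfit(L[:,0],L[:,i],1)[0])).round(1))
E
python3 tilt.py
```

```text
[[154.9  23.7 -22.4]
 [152.   23.6 -22.5]
 [149.   23.6 -22.5]
 [146.   23.6 -22.6]
 [143.2  15.3 -22.7]
 [140.2  15.3 -22.8]
 [137.2  15.2 -22.9]
 [134.2  15.2 -23. ]
 [131.1  15.1 -23.1]
 [128.1  15.1 -23.2]
 [125.   15.  -23.3]
 [122.   15.  -23.4]
 [118.9  14.9 -23.5]
 [115.8  17.6 -20.8]]
k lateral by-> 0.76
edge slope deg 12.8
edge slope deg 0.2
```

```bash
python3 -m handwheel '[[[-0.02,0,-0.12,0],[-0.08,0,-0.22,0],[-0.2,-0.01,-0.25,0],[-0.35,-0.01,-0.25,0],[-0.5,-0.02,-0.25,0],[-0.65,-0.02,-0.25,0],[-0.78,-0.03,-0.25,0],[-0.87,-0.03,-0.25,0],[-0.91,-0.03,-0.25,0],[-0.91,-0.03,-0.25,0]]]'
python3 - <<'E'
from h import *
from bench import ctrl
p=bw(0,-2); go(p[0],p[1],.065,14.1)
o=ctrl.get_obs(); c=ctrl.camera("wrist"); print(c["T_tool_cam"].round(3))
r=R.from_quat(np.array(o["eef_rot"])[[1,2,3,0]]); T=np.eye(4);T[:3,:3]=r.as_matrix();T[:3,3]=o["eef_pos"]
t=ctrl.camera("top"); s=ctrl.camera("scene")
for nm,Q,col in(("w",cloud(c,T@c["T_tool_cam"]),c["color"]),("t",cloud(t),t["color"])):
  d=Q[...,:2]-bo; x=d@bx*1e3;y=d@by*1e3;z=Q[...,2]*1e3
  ins=(abs(x)<66)&(abs(y)<112)
  for n,k in(("spool",ins&(z>58)&(z<70)&(y<-55)),("disc",ins&(z>17)&(z<28)&(y>50))):
    if k.sum()>10: print(nm,n,k.sum(),"x",np.percentile(x[k],[2,50,98]).round(1),"y",np.percentile(y[k],[2,50,98]).round(1))
cv2.imwrite("pics/w2.png",c["color"][...,::-1])
E
```

```text
time_s: 12.82
eef_pos: [0.5014, -0.1605, 0.2203]
eef_rot: [-0.0, 0.615, 0.788, 0.0]
wrist_force: [0.1, 0.9, -1.3]
opening: 0.498
grasp_force: 63.5
pos [ 0.5014 -0.1605  0.2203] yawY 14.0 down 1.0 shares [-0.004  0.005  0.777] twist -0.001 t 12.82 F [ 0.1  0.9 -1.3] q6 -0.78
[[-0.    -0.959 -0.285  0.072]
 [ 1.     0.    -0.001  0.   ]
 [ 0.001 -0.285  0.959 -0.134]
 [ 0.     0.     0.     1.   ]]
w spool 40 x [65.1 65.4 65.6] y [-70.7 -62.3 -55.5]
w disc 1351 x [-6.9 11.7 65.4] y [ 62.2  87.1 105.4]
t disc 197 x [-4.9 11.8 29. ] y [ 71.   87.3 102.8]
```

View pics/w2.png

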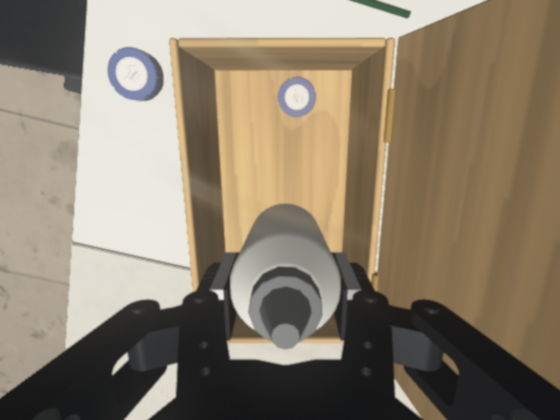

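The wrist view shows the disc clear at (297,97) and the bottle over the middle of the box floor, with the fingers inside the front and back walls. I'll lower it.

```bash
python3 -m handwheel '[[[0,0,0.04,0],[0,0,0.13,0],[0,0,0.25,0],[0,0,0.37,0],[0,0,0.49,0],[0,0,0.6,0],[0,0,0.68,0],[0,0,0.73,0],[0,0,0.75,0],[0,0,0.75,0]]]'; python3 -m handwheel '[[[0,0,0.01,0],[0,0,0.02,0],[0,0,0.03,0],[0,0,0.035,0],[0,0,0.035,0]]]'
```

```text
time_s: 14.22
eef_pos: [0.5017, -0.1607, 0.0709]
eef_rot: [0.0, 0.615, 0.788, 0.0]
wrist_force: [0.1, -0.1, -0.9]
opening: 0.495
grasp_force: 63.5
time_s: 14.85
eef_pos: [0.5014, -0.1606, 0.0636]
eef_rot: [-0.0, 0.615, 0.788, -0.0]
wrist_force: [-0.2, -1.0, -1.7]
opening: 0.499
grasp_force: 63.5
```

```bash
python3 -m handwheel '[[[0,0,0.005,0],[0,0,0.01,0],[0,0,0.015,0],[0,0,0.015,0]]]'; python3 -m handwheel '[[[0,0,0.005,0],[0,0,0.01,0],[0,0,0.01,0]]]'
```

```text
time_s: 15.35
eef_pos: [0.5015, -0.1606, 0.0608]
eef_rot: [0.0, 0.615, 0.788, -0.0]
wrist_force: [-0.4, -0.6, 0.0]
opening: 0.5
grasp_force: 63.7
time_s: 15.72
eef_pos: [0.5018, -0.1612, 0.0604]
eef_rot: [0.0, 0.615, 0.788, -0.0]
wrist_force: [-5.0, 0.2, 13.7]
opening: 0.497
grasp_force: 65.1
```

```bash
python3 -m handwheel '[[[0,0,0.006,0],[0,0,0.012,0],[0,0,0.012,0]]]'; python3 tilt.py | tail -4
```

```text
time_s: 16.1
eef_pos: [0.5022, -0.1619, 0.0601]
eef_rot: [0.001, 0.615, 0.789, -0.001]
wrist_force: [-10.9, 0.6, 31.7]
opening: 0.498
grasp_force: 66.9
[]Traceback (most recent call last):
  File "tilt.py", line 13, in <module>
    L=np.array(L); print(L.round(1)); k=L[:,2]-L[:,1]; print("k lateral by->",(by@lat).round(2))
                                        ~^^^^^
IndexError: too many indices for array: array is 1-dimensional, but 2 were indexed
```

Contact is firm and flat. I'll ease the load off and then open the fingers.

```bash
python3 -m handwheel '[[[0,0,-0.01,0],[0,0,-0.02,0],[0,0,-0.02,0]]]'; python3 -m handwheel '[[[0,0,0,0],[0,0,0,0],[0,0,0,0],[0,0,0,0]]]' 48; python3 -m handwheel '[[[0,0,0,0],[0,0,0,0],[0,0,0,0],[0,0,0,0]]]' 60
python3 - <<'E'
from h import *
from bench import ctrl
o=ctrl.get_obs(); go(*o["eef_pos"],None,o); c=ctrl.camera("wrist"); cv2.imwrite("pics/w3.png",c["color"][...,::-1])
E
```

```text
time_s: 16.52
eef_pos: [0.5018, -0.1609, 0.0606]
eef_rot: [0.001, 0.615, 0.788, -0.0]
wrist_force: [-1.0, -0.5, 4.9]
opening: 0.501
grasp_force: 64.1
time_s: 17.02
eef_pos: [0.5014, -0.1605, 0.0602]
eef_rot: [-0.0, 0.615, 0.788, -0.0]
wrist_force: [0.3, 0.2, -0.4]
opening: 0.562
grasp_force: 0.0
time_s: 17.52
eef_pos: [0.5014, -0.1606, 0.0603]
eef_rot: [-0.0, 0.615, 0.788, 0.0]
wrist_force: [-0.3, 0.2, 0.6]
opening: 0.702
grasp_force: 0.0
pos [ 0.5014 -0.1606  0.0603] yawY 14.1 down 1.0 shares [0. 0. 0.] twist 0.0 t 17.52 F [-0.3  0.2  0.6] q6 -0.78
```

View pics/w3.png

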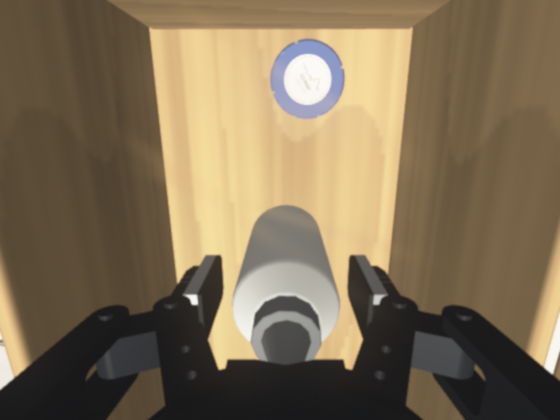

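Released. The wrist view shows the bottle standing free between the open pads at (205 to 350, 280) and the disc undisturbed at (307,78). I'll rise straight up, then go behind the lid with the fingers shut.

```bash
python3 -m handwheel '[[[0,0,-0.03,0],[0,0,-0.08,0],[0,0,-0.16,0],[0,0,-0.28,0],[0,0,-0.42,0],[0,0,-0.56,0],[0,0,-0.72,0],[0,0,-0.88,0],[0,0,-1,0],[0,0,-1,0]]]' 66; python3 -m handwheel '[[[0,0.0,-0.1,0],[0,0.05,-0.22,0],[0,0.15,-0.3,0],[0,0.28,-0.3,0],[0,0.42,-0.3,0],[0,0.56,-0.3,0],[0,0.68,-0.3,0],[0,0.75,-0.3,0],[0,0.75,-0.3,0]]]' 0
python3 - <<'E'
from h import *
from bench import ctrl
o=ctrl.get_obs(); p=bw(150,-2); go(p[0],p[1],.269,14.1,o); print(o["opening"])
for th in (103,90,75,60,45,30,15,0):
  t=np.radians(th); P=np.array([75-140*np.cos(t)+8*np.sin(t)+15, 123.5+140*np.sin(t)+8*np.cos(t)+8]); print(th,P.round(0))
Q=cloud(ctrl.camera("top")); d=Q[...,:2]-bo; x=d@bx*1e3;y=d@by*1e3;z=Q[...,2]*1e3
k=(abs(x)<45)&(abs(y)<50)&(z>20)&(z<125); print("bottle",k.sum(),"x",np.percentile(x[k],[2,98]),"y",np.percentile(y[k],[2,98]));k&=z>100;print("tip",k.sum(),np.median(x[k]),np.median(y[k]),z[k].max())
E
```

```text
time_s: 18.82
eef_pos: [0.5027, -0.1613, 0.2637]
eef_rot: [0.003, 0.615, 0.788, 0.0]
wrist_force: [0.5, -0.4, -0.6]
opening: 0.778
grasp_force: 0.0
time_s: 19.95
eef_pos: [0.647, -0.1239, 0.3193]
eef_rot: [-0.001, 0.615, 0.789, -0.0]
wrist_force: [-0.0, 1.0, 0.5]
opening: -0.004
grasp_force: 0.0
pos [ 0.647  -0.1239  0.3193] yawY 14.1 down 1.0 shares [-0.004  0.005  0.251] twist 0.0 t 19.95 F [-0.   1.   0.5] q6 -0.62
-0.003515176402284942
103 [129. 266.]
90 [ 98. 272.]
75 [ 61. 269.]
60 [ 27. 257.]
45 [ -3. 236.]
30 [-27. 208.]
15 [-43. 175.]
0 [-50. 140.]Traceback (most recent call last):
  File "<stdin>", line 7, in <module>
    return _quantile_unchecked(
        a, q, axis, out, overwrite_input, method, keepdims, weights)
    return _ureduce(a,
                    func=_quantile_ureduce_func,
    ...<5 lines>...
                    overwrite_input=overwrite_input,
                    method=method)
    r = func(a, **kwargs)
    result = _quantile(arr,
                       quantiles=q,
    ...<2 lines>...
                       out=out,
                       weights=wgt)
    slices_having_nans = np.isnan(arr[-1, ...])
                                  ~~~^^^^^^^^^
IndexError: index -1 is out of bounds for axis 0 with size 0
```

```bash
python3 -m handwheel '[[[0,0,0.04,0],[0,0,0.1,0],[0,0,0.17,0],[0,0,0.22,0],[0,0,0.25,0],[0,0,0.25,0]]]'; python3 -m handwheel '[[[0,-0.03,0,0],[0,-0.07,0,0],[0,-0.11,0,0],[0,-0.145,-0.005,0],[0,-0.175,-0.01,0],[0,-0.205,-0.01,0],[0,-0.235,-0.015,0],[0,-0.26,-0.015,0],[0,-0.26,-0.015,0]]]'
python3 - <<'E'
from h import *
from bench import ctrl
o=ctrl.get_obs(); p=bw(61,-2); go(p[0],p[1],.269,14.1,o)
c=ctrl.camera("scene"); cv2.imwrite("pics/l1.png",cv2.resize(c["color"][80:300,240:440],None,fx=2.7,fy=2.7)[...,::-1])
E
```

```text
time_s: 20.75
eef_pos: [0.6468, -0.1241, 0.2696]
eef_rot: [-0.0, 0.615, 0.788, -0.0]
wrist_force: [-0.8, -0.3, 0.5]
opening: -0.005
grasp_force: 0.0
time_s: 21.88
eef_pos: [0.596, -0.1369, 0.2731]
eef_rot: [-0.0, 0.615, 0.788, -0.0]
wrist_force: [0.9, 0.1, -0.3]
opening: -0.002
grasp_force: 0.0
pos [ 0.596  -0.1369  0.2731] yawY 14.1 down 1.0 shares [-0.003 -0.178  0.021] twist -0.001 t 21.88 F [ 0.9  0.1 -0.3] q6 -0.66
```

View pics/l1.png

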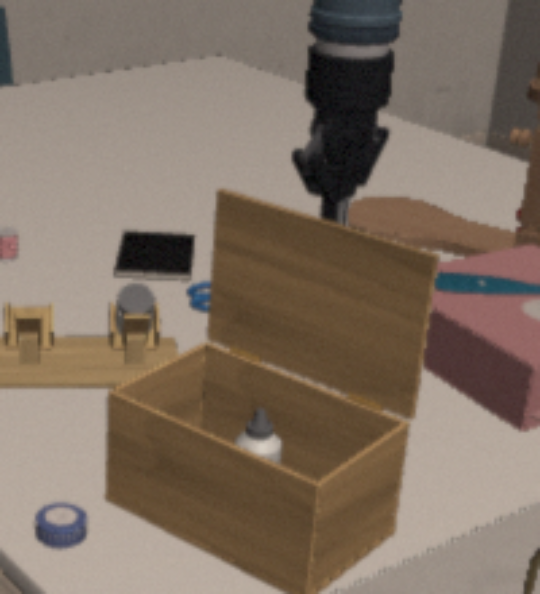

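The bottle stands upright in the box at crop pixel (260,440). The jar is in its place at (137,310), and the fingertips are behind the lid's top edge at (335,215). Now I'll follow the lid's arc.

```bash
python3 -m handwheel '[[[0,-0.03,0,0],[0,-0.06,0,0],[0,-0.1,0.005,0],[0,-0.14,0.015,0],[0,-0.18,0.02,0],[0,-0.22,0.035,0],[0,-0.26,0.05,0],[0,-0.3,0.06,0],[0,-0.35,0.08,0],[0,-0.35,0.08,0]]]'
cat > lid.py <<'E'
from h import *
from bench import ctrl
o=ctrl.get_obs(); p=np.array(o["eef_pos"]); d=p[:2]-bo; print("tool box xyz",(d@bx*1e3).round(1),(d@by*1e3).round(1),(p[2]*1e3).round(1),"F",np.round(o["wrist_force"],1),"t",o["time_s"])
for n in ("scene","top"):
  Q=cloud(ctrl.camera(n)); d=Q[...,:2]-bo; x=d@bx*1e3;y=d@by*1e3;z=Q[...,2]*1e3
  k=(abs(y)>70)&(abs(y)<112)&(z>135)&(x<130)&(x>-95)&(np.hypot(x-75,z-123.5)<172); a=np.degrees(np.arctan2(z[k]-123.5,75-x[k]))
  if k.sum()>20: print(n,k.sum(),"lid deg",np.percentile(a[np.hypot(x-75,z-123.5)[k]>60],[10,50,90]).round(1) if 1 else 0,"edge x,z",x[k][z[k].argmax()].round(),z[k].max().round())
E
python3 lid.py
```

```text
time_s: 23.18
eef_pos: [0.5276, -0.1539, 0.2568]
eef_rot: [-0.001, 0.615, 0.788, -0.0]
wrist_force: [-0.7, 0.1, -0.2]
opening: -0.002
grasp_force: 0.0
tool box xyz 26.1 -1.3 256.8 F [-0.7  0.1 -0.2] t 23.175
scene 1072 lid deg [61.6 62.4 63.3] edge x,z -0.0 272.0
top 797 lid deg [63.5 65.5 67.5] edge x,z 6.0 272.0
```

```bash
python3 -m handwheel '[[[0,-0.03,0.02,0],[0,-0.06,0.035,0],[0,-0.09,0.055,0],[0,-0.12,0.08,0],[0,-0.15,0.105,0],[0,-0.18,0.135,0],[0,-0.205,0.165,0],[0,-0.23,0.195,0],[0,-0.25,0.225,0],[0,-0.265,0.245,0]]]'; python3 lid.py
```

```text
time_s: 24.52
eef_pos: [0.4769, -0.1667, 0.2078]
eef_rot: [-0.0, 0.615, 0.788, -0.0]
wrist_force: [0.1, 0.3, 1.1]
opening: -0.002
grasp_force: 0.3
tool box xyz -26.2 -1.4 207.8 F [0.1 0.3 1.1] t 24.525
scene 143 lid deg [32.3 33.4 34.8] edge x,z -61.0 218.0
top 1385 lid deg [34.4 35.6 37.6] edge x,z -58.0 218.0
```

```bash
python3 -m handwheel '[[[0,-0.015,0.03,0],[0,-0.03,0.06,0],[0,-0.05,0.095,0],[0,-0.065,0.13,0],[0,-0.08,0.165,0],[0,-0.09,0.2,0],[0,-0.1,0.235,0],[0,-0.11,0.265,0],[0,-0.115,0.29,0],[0,-0.12,0.305,0]]]'; python3 -m handwheel '[[[0,0,0.01,0],[0,0,0.02,0],[0,0,0.03,0],[0,0,0.035,0],[0,0,0.04,0],[0,0,0.04,0]]]'; python3 lid.py
```

```text
time_s: 25.88
eef_pos: [0.4539, -0.1725, 0.147]
eef_rot: [-0.0, 0.615, 0.788, 0.0]
wrist_force: [0.7, 0.4, 0.3]
opening: -0.002
grasp_force: 0.2
time_s: 26.62
eef_pos: [0.454, -0.1725, 0.1395]
eef_rot: [0.0, 0.615, 0.788, -0.0]
wrist_force: [-0.1, 0.7, 2.6]
opening: 0.001
grasp_force: 1.5
tool box xyz -49.9 -1.4 139.5 F [-0.1  0.7  2.6] t 26.625
```

```bash
python3 -m handwheel '[[[0,0,0.005,0],[0,0,0.01,0],[0,0,0.015,0],[0,0,0.015,0]]]'; python3 -m handwheel '[[[0,0,0.005,0],[0,0,0.008,0],[0,0,0.008,0]]]'
```

```text
time_s: 27.22
eef_pos: [0.4542, -0.1726, 0.1392]
eef_rot: [0.0, 0.615, 0.789, -0.0]
wrist_force: [-11.1, 6.2, 27.4]
opening: 0.002
grasp_force: 13.8
time_s: 27.6
eef_pos: [0.4542, -0.1727, 0.139]
eef_rot: [0.0, 0.615, 0.789, -0.0]
wrist_force: [-16.6, 9.5, 39.6]
opening: -0.001
grasp_force: 20.1
```

Shut and resting on the walls. I'll back off and check.

```bash
python3 -m handwheel '[[[0,0,-0.02,0],[0,0,-0.05,0],[0,0,-0.12,0],[0,0,-0.25,0],[0,0,-0.4,0],[0,-0.1,-0.55,0],[0,-0.25,-0.65,0],[0,-0.4,-0.7,0],[0,-0.5,-0.7,0],[0,-0.5,-0.7,0]]]'
python3 - <<'E'
from h import *
from bench import ctrl
ims=[]
for n in ("scene","top"):
  c=ctrl.camera(n); Q=cloud(c); d=Q[...,:2]-bo; x=d@bx*1e3;y=d@by*1e3;z=Q[...,2]*1e3
  k=(abs(y)<110)&(x<70)&(x>-85)&(z>100)&(z<160); A=np.c_[x[k],y[k],np.ones(k.sum())]; s=np.linalg.lstsq(A,z[k],rcond=None)[0]
  print(n,k.sum(),"plane",s.round(4),"deg",np.degrees(np.arctan(-s[0])).round(2)); ims.append(cv2.resize(c["color"][90:300,120:420],(400,280)))
cv2.imwrite("pics/f.png",np.hstack(ims)[...,::-1])
E
```

```text
time_s: 28.85
eef_pos: [0.3564, -0.1972, 0.2753]
eef_rot: [0.001, 0.616, 0.788, -0.0]
wrist_force: [-0.5, 0.9, -0.1]
opening: -0.0
grasp_force: 0.0
scene 3064 plane [8.070000e-02 6.000000e-04 1.302504e+02] deg -4.61
top 7758 plane [ 1.500000e-03 -3.000000e-04  1.311751e+02] deg -0.09
```

View pics/f.png

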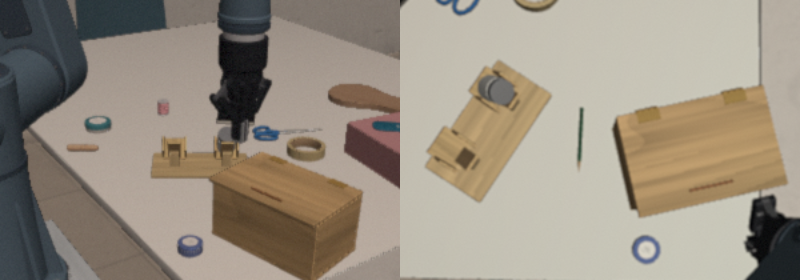

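The lid is flat: the top view gives a plane at 131 mm and -0.1°. The jar is still in the rack at (497,88), and the robot is touching nothing. Handing in.

```bash
python3 -c "
from bench import ctrl
print(ctrl.hand_in())"
```

```text
the job is handed in; nothing more can be done
None
```

The bottle stands upright in the box between the spool and the bead box, the lid is fully shut, the jar is still in the rack, and the job was handed in at about 29 s; the spool was hidden from the cameras near the end, so I did not re-check its position.

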